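# Tug the nail chest cover, free it if caught, hold it open with the pull rod

### The job

Take the wooden-handled pull rod from its stand, put its steel end into the brass eyelet of the nail chest's sliding cover and, with the catch still as you found it, tug the cover towards the bare deck to learn whether it is caught. If it is caught do not force it: slide the unmarked brass catch beside it fully across to its other end, put the rod back into the cover's eyelet, then draw the sprung cover fully open. Finish while still gripping the rod and holding the cover open with it, and leave the cups, hammer and carton as they are.

Things in the scene. Friction and masses are not known exactly. Their poses are not given: they have to be found in the camera images.
- chest: Dark wooden nail chest, fixed, 170 (x) x 250 (y) mm, its deck 50 mm high (66 mm at cover, catch and guide strips). Origin: centre of the underside, z up. On top: the mid-brown sliding cover, 90 x 120 x 16 mm, shut at x = -30, y = -55 mm over the nail pit at the -y end, and the brass catch at x = 40 to 64, y = 50 mm. Solid deck lies under both eyelets.
- cover (a joint): The sliding cover, in m: 0 shut, 0.090 fully open, moving along the chest's +y. A spring pulls it shut (about 3 N shut, 7 N fully open, plus 1 N friction): it closes when let go. When it is caught it gives only 6 mm and then stops hard; when free it slides all the way.
- cover_eye (a point): Centre of the mouth of the cover's eyelet, on the top face of the cover (66 mm above the table): a round hole of 15 mm diameter (bevelled mouth), 16 mm deep down to the deck, in a 34 mm square brass plate in the cover. Its axes are the chest's. With the cover shut it lies at x = -30, y = -12 mm in the chest's frame. It moves with the cover.
- catch (a joint): The brass catch, in m: 0 at the end where it starts (within 2 mm), 0.024 at the other, along the chest's +x; 1.5 N friction, stays where left. Unmarked: one end catches the cover, the other frees it; which is which varies and cannot be seen. If the cover is caught, the other end frees it; if it is free, the other end would catch it. Move it only while the cover is shut.
- catch_eye (a point): Centre of the mouth of the catch's hole, on the top of the catch (66 mm above the table): round, 15 mm diameter, 16 mm deep, in a brass block 30 (x) x 40 (y) x 16 mm. Its axes are the chest's. It moves with the catch; the pull rod fits it too.
- rod: The pull rod, loose, 60 g, starting upright in its stand: a round steel rod of 10 mm diameter and 30 mm length with a bevelled tip, under a square light-wood handle of 18 x 18 x 60 mm. Origin: centre of the tip; z up along the rod, so the handle reaches from z = 30 to 90 mm; x and y are square to the handle's faces.
- rod_tip (a point): Centre of the rod's tip (the same point as the rod's origin).
- stand: Dark red wooden stand, fixed, 70 x 70 x 36 mm, with one upright hole in which the rod's steel end stands; the bottom of the handle rests on its top, so the tip is 6 mm above the table. Origin: centre of the underside.
- cup_a: Bystander: turned dark red wooden cup, 58 mm across, 62 mm high. Origin: centre of the underside.
- cup_b: Bystander: a second cup of the same kind, 58 mm across, 62 mm high. Origin: centre of the underside.
- hammer: Bystander: hammer lying flat, 240 mm long along its x.
- carton: Bystander: small brown carton, 55 x 36 x 20 mm. Origin: centre of the underside.

How it is judged:
On the way, in this order (a step that is already met when the one before it is completed fails the run):
1. the gripped rod's end is in the cover's eyelet, the cover shut and the catch as found (horizontal distance between rod_tip and cover_eye below 0.006 m and z of rod_tip in the frame of cover_eye below -0.004 m and contact force between the fingers and rod above 2 N and value of joint cover below 0.0025 m and value of joint catch below 0.007 m), for 0.1 s.
2. the cover is tugged with the rod (by more than 3.5 mm), the catch still as found (horizontal distance between rod_tip and cover_eye below 0.006 m and z of rod_tip in the frame of cover_eye below -0.004 m and contact force between the fingers and rod above 2 N and value of joint cover above 0.0035 m and value of joint catch below 0.007 m), for 0.1 s.
At the end, for the whole second after the job is handed in: Cover still (under 10 mm/s) and open over 78 of its 90 mm; rod tip in its eyelet (within 6 mm of the axis, over 4 mm deep), gripped by the fingers (over 2 N) and bearing on the chest (over 1.5 N); cups, hammer and carton within 30 mm of their starts (horizontal distance between rod_tip and cover_eye below 0.006 m and z of rod_tip in the frame of cover_eye below -0.004 m and contact force between the fingers and rod above 2 N and value of joint cover above 0.078 m and velocity of joint cover between -0.01 and 0.01 m/s and contact force between rod and chest above 1.5 N and distance of each of cup_a, cup_b, hammer, carton from where it was at the start of the episode below 0.03 m); the arm keeps its last pose, push and grip.
It fails at once if a cup, the hammer or the carton is pushed away by 30 mm or more (distance of any of cup_a, cup_b, hammer, carton from where it was at the start of the episode above 0.03 m).
It fails at once if the cover or catch is forced: the rod presses on the chest with more than 50 N (contact force between rod and chest above 50 N).
It also fails if it takes over 58 s, if anything falls off the work surface, if the arm or the gripper's body presses on something with over 40 N, if the wrist force passes 120 N, or if a joint passes its speed limit or range.

### The arm

A 7-joint arm with a two-finger parallel gripper is mounted at the origin on the work surface. World frame = base frame: x ahead of the robot, y to its left, z up, the work surface at z = 0. Lengths are in m, angles in rad, forces in N, time in s.
With the tool pointing down it reaches from about 0.4 to 0.85 m from the base axis. Payload 4.5 kg.
Tool frame: the origin (TCP) lies where the fingers leave the gripper's body, on its centre line; the fingertips stand 64 mm ahead of it and the grasp point (between the pads) lies 45 mm ahead of it; z points along the fingers, y is the line along which they close (so a half turn about z gives the same grasp; the last joint's range is limited). The gripper opens to 88 mm and grips with 3 to 60 N. Pads are 18 mm wide; open, the fingers measure 123 mm over their backs; the gripper's body (75 mm by 187 mm) begins 45 mm behind the grasp point.
Start: joints at [-1.116, 0.689, -0.195, 1.565, 0.157, 0.902, -0.215], TCP at [0.255, 0.571, 0.303] pointing down, gripper open.
Joint ranges: [-3.01, 3.01], [-0.46, 2.08], [-1.47, 1.51], [0.13, 2.56], [-1, 4.14], [0.04, 2.09], [-2.66, 2.66]. Speed limits (rad/s): [2.57, 2.57, 3.14, 3.14, 3.14, 3.14, 3.14].

### API

Orientations are given as a unit quaternion [x, y, z, w].
In Python, from plant import r gives the robot as it stands.
- The arm moves only by the tool play_rows, never from a script. Its arguments are lists of equal length, an entry for each row: "translation": the shift along the tool's x, y, z in m, a list of three; "delta_rot": the turn, a rotation vector about the tool's x, y, z in degrees, a list of three; "grip": the opening, from -1 (shut) to 1 (fully open). In form: {"translation": [[x, y, z], ...], "delta_rot": [[rx, ry, rz], ...], "grip": [grip, ...]}. A call has 1 to 20 rows; each row shifts and turns the commanded pose from where the row before left it, along the tool's axes as they then stand; what a row does not reach is not made up. A row lasts 1/8 s, in which the tool goes at most 62.5 mm and 10.7 degrees, less where a joint would pass 70% of its speed; a pose out of reach is approached as far as the arm can. A call with a gripper value outside its range is refused whole. The fingers move at their own pace and stop on an object; "squeeze" is the grip in N (left out, the last holds). Time passes only in rows, so rows that do not move let the fingers close. It gives the time, the measured TCP pose, the force, the opening and the grip force at its end, in the units of the state.
- r.get_state(): the state, without advancing time (a new reading comes with each control period).
- r.snapshot(name): name is "side" or "top" or "wrist"; returns the picture (480x640x3 uint8, blue, green, red); there is no depth.
- r.get_calibration(name): a dict with "intrinsics" (3x3 intrinsics, pixels), "k1" (the pictures are not rectified: a ray, as slopes to the right and down, at radius r is drawn at 1 + k1 r^2 times it, then the intrinsics apply), "eye" and "rotation" of the camera in the world. Camera axes: x right, y up, looking along -z (the intrinsics and any distortion apply to the point x, -y, -z); pixel columns grow to the right and rows downward; lengths in m; the calibration is good to about 2 mm. A picture is of the moment at which its call begins: read the wrist's pose just before it. get_calibration takes no time and is no camera call; for the wrist camera it gives the pose at the moment of the call.
- r.finish_job(): hands the job in; it is judged then, once.
Trained networks look in the newest picture that a camera, given by its name, has taken for a name from the list of things; names that differ only in an ending like _2 or _b are one class to them, and where a whole thing is asked for, a point or a joint stands for the part that bears it (a point fixed in the world has none). Each returns a list of dicts, best first, with "confidence" (0 to 1); they miss things now and then, are a little off and sometimes report something else, mostly with a low value. They report only what shows in the picture. A call takes as long as a camera call.
- r.look_for(camera, target): "point" ([x, y, z] in m, in world coordinates, good to about 4 mm: the middle of the surface that is visible of it).
- r.silhouettes(camera, target): "pixels" (480x640 bool, what is visible of it).
The state is a dict: "clock": time; "q": joint angles; "qd": joint speeds; "joint_torque": joint torques, N m; "tool_pos": TCP position; "eef_rot": TCP orientation; "contact_force": force on the tool from outside, world axes, zero at the start; "moment": the same for the moment, N m; "opening": opening from 0.0 (shut) to 1.0 (fully open); "finger_force": force on a finger pad.
Only numpy, scipy, OpenCV 4.12 (cv2) and the standard library are available. Lean on these libraries where they do the work, as an engineer would, in place of code of your own. Each camera call takes 0.05 s, during which the arm holds its last target. There are 200 camera calls.

## Working session

There is one attempt and no reset: what is moved stays moved. The work goes in short steps, Python scripts to look and compute and a tool call to move; the robot and the scene stay as the last step left them, time stands still between calls to the robot, and variables do not carry over. Pictures are saved under pics/ and viewed, at most 10 in all, crops included, and the job is handed in when it is done.

Besides the shell and the picture viewer there is one more tool, called after ">>>" as name(argument=value, ...), one argument or row to a line, values as JSON. play_rows: Moves the arm, as the interface text tells. Its arguments: {"type":"object","properties":{"translation":{"type":"array","items":{"type":"array","items":{"type":"number"}}},"delta_rot":{"type":"array","items":{"type":"array","items":{"type":"number"}}},"grip":{"type":"array","items":{"type":"number"}},"squeeze":{"type":"number"}},"required":["translation","delta_rot","grip"]}

```bash
mkdir -p pics; cat > h.py <<'E'
import numpy as np, cv2
from scipy.spatial.transform import Rotation as R
from plant import r
def unproj(cal,uv,z):
    K=np.array(cal["intrinsics"]);k1=cal["k1"]
    d=np.array([(uv[0]-K[0,2])/K[0,0],(uv[1]-K[1,2])/K[1,1]])
    s=d.copy()
    for _ in range(20): s=d/(1+k1*(s@s))
    ray=mat(cal)@np.array([s[0],-s[1],-1]); e=np.array(cal["eye"])
    return e+ray*(z-e[2])/ray[2]
def mat(cal):
    m=np.array(cal["rotation"]); return m if m.shape==(3,3) else R.from_quat(m).as_matrix()
def proj(cal,p):
    c=mat(cal).T@(np.array(p)-np.array(cal["eye"]));s=np.array([c[0],-c[1]])/-c[2]
    s=s*(1+cal["k1"]*(s@s));K=np.array(cal["intrinsics"]);return K[:2,:2]@s+K[:2,2]
E
python3 - <<'E'
from h import *
s=r.get_state();print(s)
for c in ["side","top"]:
    cv2.imwrite(f"pics/{c}0.png",r.snapshot(c)); cal=r.get_calibration(c);print(c,cal)
    for t in ["rod","stand","cover_eye","catch_eye","chest","cup_a","hammer","carton"]:
        print(t,[(np.round(d["point"],4).tolist(),round(d["confidence"],2)) for d in r.look_for(c,t)][:3])
E
```

```text
{'clock': 0.0, 'q': array([-1.11618934,  0.68999402, -0.19454255,  1.56629545,  0.15728804,
        0.90253065, -0.21511906]), 'qd': array([-0.00029954,  0.00070249, -0.00129723, -0.00033168,  0.00147134,
        0.00095096, -0.00020802]), 'joint_torque': array([ 7.79031816e-04, -5.27557468e+01, -1.26637179e+00, -1.53419155e+01,
       -5.26789797e-02,  6.99772747e-03,  1.79419330e-04]), 'tool_pos': array([0.25512799, 0.57000494, 0.30191735]), 'eef_rot': array([ 2.08818235e-01,  9.77954039e-01, -9.07111171e-04, -1.38766203e-04]), 'contact_force': array([ 0.01664759, -0.55186776, -0.16095671]), 'moment': array([ 0.06529777,  0.01834645, -0.01809954]), 'finger_force': 0.0, 'opening': 1.0014594409631927}
side {'intrinsics': array([[612.52510416,   0.        , 325.36368668],
       [  0.        , 612.52510416, 237.78081565],
       [  0.        ,   0.        ,   1.        ]]), 'k1': -0.07434939313309788, 'eye': array([ 0.23355771, -1.00139141,  1.01724409]), 'rotation': array([ 0.41496497, -0.06524588, -0.14221877,  0.89628169])}
rod [([0.5965, -0.2871, 0.0769], 0.64), ([0.6389, 0.1771, 
[... 387 characters left out ...]
1],
       [  0.        , 458.61805916, 238.54737972],
       [  0.        ,   0.        ,   1.        ]]), 'k1': 0.032119260297701006, 'eye': array([0.4747444 , 0.07628138, 1.08517289]), 'rotation': array([ 0.0258001 , -0.03403923, -0.70507829,  0.70784199])}
rod [([0.5921, -0.2709, 0.0861], 0.57)]
stand [([0.5932, -0.2645, 0.0349], 0.94)]
cover_eye [([0.5312, 0.0982, 0.0627], 0.59), ([0.3867, 0.3891, 0.0213], 0.19)]
catch_eye [([0.6337, 0.1688, 0.0649], 0.51)]
chest [([0.5821, 0.1363, 0.0524], 0.67)]
cup_a [([0.4126, -0.187, 0.0362], 0.9), ([0.7367, -0.1764, 0.0402], 0.88)]
hammer [([0.6605, 0.4098, 0.0249], 0.92), ([0.5963, -0.272, 0.0875], 0.39)]
carton [([0.3848, 0.3837, 0.0212], 0.66)]
```

View pics/top0.png

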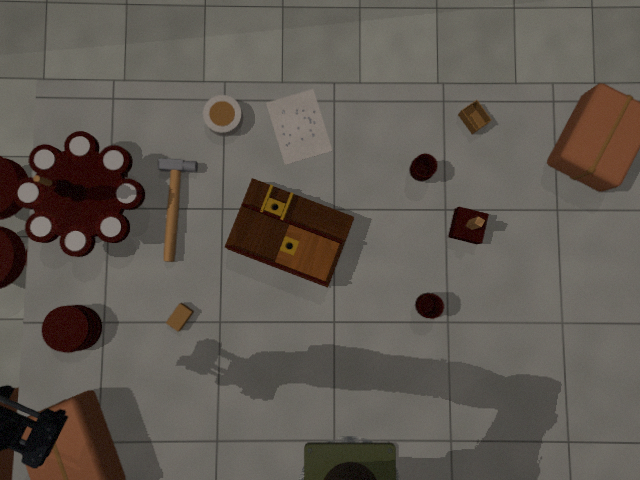

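View pics/side0.png

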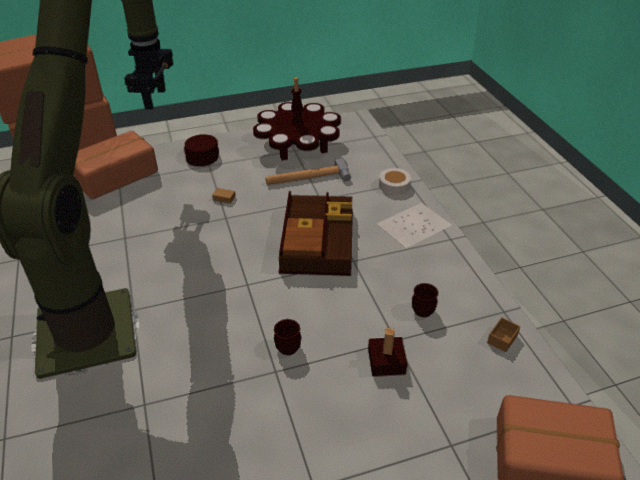

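The chest is at the centre, turned about -17° (corners about (253,180), (353,212), (330,286), (227,248)). The cover eyelet shows at about (290,245) and the catch hole at (275,207). The stand and rod are at (470,225), the cups at (424,167) and (430,305). I'll go over the chest with the wrist camera.

```bash
cat >> h.py <<'E'
def go(p,yaw=None):
    """tool-frame shift (mm) to world TCP p with current orient.; then turn (deg) about tool z so tool y points along yaw (mod 180)"""
    s=r.get_state();M=R.from_quat(s["eef_rot"]).as_matrix()
    print("shift mm",np.round(M.T@(np.array(p)-s["tool_pos"])*1000,1))
    y=np.degrees(np.arctan2(M[1,1],M[0,1]));print("tool y heading",round(y,2))
    if yaw is not None:
        print("turn about tool z",round(-((yaw-y+90)%180-90),2))
    print("tilt corr rotvec deg", np.round(np.degrees(np.cross([0,0,1],M.T@[0,0,-1])),2))
E
python3 - <<'E'
from h import *
s=r.get_state();c=r.get_calibration("wrist")
M=R.from_quat(s["eef_rot"]).as_matrix()
print("cam in tool",M.T@(np.array(c["eye"])-s["tool_pos"]), "look in tool",M.T@mat(c)@[0,0,-1],"right",M.T@mat(c)@[1,0,0],c["intrinsics"],c["k1"])
t=r.get_calibration("top")
for u in [(290,245),(275,207)]: print(unproj(t,u,.066))
for u in [(253,180),(353,212),(330,286),(227,248)]: print(unproj(t,u,.05))
go([.58,.14,.33],73)
E
```

```text
cam in tool [ 8.30250244e-02 -3.96195477e-05 -8.17809142e-02] look in tool [-3.15813627e-01 -2.67925256e-04  9.48821206e-01] right [-5.08905885e-04  9.99999864e-01  1.12988418e-04] [[332.9339682    0.         312.91975004]
 [  0.         332.9339682  236.16448534]
 [  0.           0.           1.        ]] 0.002191324707650116
[0.54652894 0.13501013 0.066     ]
[0.63170073 0.16934596 0.066     ]
[0.69607696 0.22164666 0.05      ]
[ 0.62361367 -0.00677527  0.05      ]
[0.45576076 0.04531691 0.05      ]
[0.54029716 0.27760593 0.05      ]
shift mm [-472.2 -260.3  -27.3]
tool y heading 65.89
turn about tool z -7.11
tilt corr rotvec deg [ 0.01 -0.    0.  ]
```

>>> play_rows(
  translation=[
    [-0.047,-0.026,-0.003],
    [-0.047,-0.026,-0.003],
    [-0.047,-0.026,-0.003],
    [-0.047,-0.026,-0.003],
    [-0.047,-0.026,-0.003],
    [-0.047,-0.026,-0.003],
    [-0.047,-0.026,-0.003],
    [-0.047,-0.026,-0.003],
    [-0.047,-0.026,-0.003],
    [-0.047,-0.026,0],
    [0,0,0],
    [0,0,0],
  ],
  delta_rot=[
    [0,0,0],
    [0,0,0],
    [0,0,0],
    [0,0,0],
    [0,0,0],
    [0,0,0],
    [0,0,0],
    [0,0,0],
    [0,0,0],
    [0,0,0],
    [0,0,0],
    [0,0,0],
  ],
  grip=[1,1,1,1,1,1,1,1,1,1,1,1],
)

```text
clock: 2.4
tool_pos: [0.5777, 0.1417, 0.3296]
eef_rot: [0.209, 0.978, 0.0, -0.0]
contact_force: [-1.1, 0.7, -0.8]
opening: 1.0
finger_force: 0.0
```

```bash
python3 - <<'E'
from h import *
c=r.get_calibration("wrist");im=r.snapshot("wrist");cv2.imwrite("pics/w1.png",im)
import pickle;pickle.dump(c,open("w1.pkl","wb"))
for t in ["cover_eye","catch_eye"]:
    print(t,[(np.round(d["point"],4).tolist(),round(d["confidence"],2),np.round(proj(c,d["point"]))) for d in r.look_for("wrist",t)][:3])
go([.593,-.27,.30])
E
```

```text
cover_eye [([0.5309, 0.097, 0.0638], 0.6, array([256., 185.]))]
catch_eye [([0.6365, 0.1621, 0.0694], 0.59, array([352., 249.]))]
shift mm [-182.  -371.1   29.4]
tool y heading 66.06
tilt corr rotvec deg [ 0.04 -0.05  0.  ]
```

View pics/w1.png

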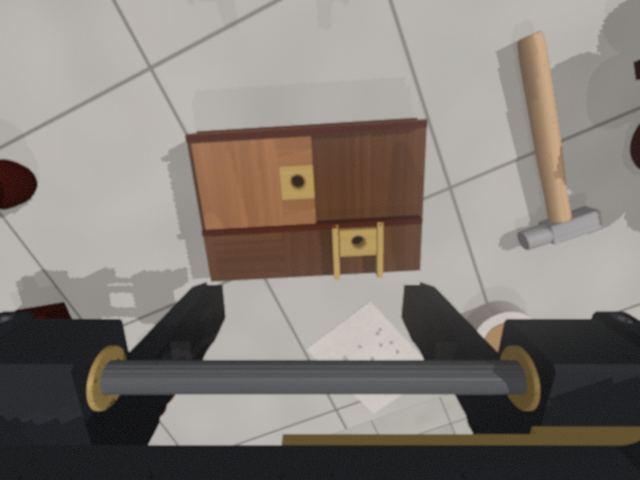

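The cover plate with its hole is at about (297,181), and the catch hole at about (358,241). Cover and catch both look to be at their start ends.

```bash
python3 - <<'E'
from h import *
import pickle;c=pickle.load(open("w1.pkl","rb"))
im=cv2.imread("pics/w1.png");hsv=cv2.cvtColor(im,cv2.COLOR_BGR2HSV)
m=((hsv[...,0]>18)&(hsv[...,0]<32)&(hsv[...,1]>110)&(hsv[...,2]>90)).astype(np.uint8)
for (a,b) in [((265,150),(332,212)),((325,215),(392,285))]:
    s=m[a[1]:b[1],a[0]:b[0]].copy()
    cs,_=cv2.findContours(s,cv2.RETR_EXTERNAL,cv2.CHAIN_APPROX_NONE)
    k=max(cs,key=cv2.contourArea);rc=cv2.minAreaRect(k)
    box=cv2.boxPoints(rc)+a; print("plate box",box.round(1).tolist())
    P=[unproj(c,q,.066) for q in box];print(np.round(P,4).tolist(),"centre",np.round(np.mean(P,0),4))
    g=cv2.cvtColor(im,cv2.COLOR_BGR2GRAY)
    fill=np.zeros(g.shape,np.uint8);cv2.drawContours(fill,[k+np.array(a)],-1,1,-1);fill=cv2.erode(fill,np.ones((7,7)))
    h=(fill>0)&(g<75);v,u=np.nonzero(h);print("hole px",u.mean(),v.mean(),u.min(),u.max(),v.min(),v.max(),unproj(c,(u.mean(),v.mean()),.066))
# chest yaw: cover/groove lines
P=[unproj(c,q,.066) for q in [(188,136),(425,121),(204,231),(421,218)]]
for a,b in ((0,1),(2,3)): d=P[b]-P[a];print(np.degrees(np.arctan2(d[1],d[0])),np.linalg.norm(d))
E
```

```text
plate box [[279.7, 167.2], [312.2, 165.1], [314.3, 197.0], [281.9, 199.1]]
[[0.525, 0.1282, 0.066], [0.5366, 0.1594, 0.066], [0.5676, 0.1479, 0.066], [0.5557, 0.1158, 0.066]] centre [0.5462 0.1378 0.066 ]
hole px 297.2980769230769 180.92307692307693 292 303 176 186 [0.54500364 0.13870412 0.066     ]
plate box [[331.3, 228.2], [382.0, 225.8], [384.3, 274.8], [333.6, 277.2]]
[[0.6065, 0.1508, 0.066], [0.6265, 0.2018, 0.066], [0.6821, 0.1839, 0.066], [0.6612, 0.1302, 0.066]] centre [0.6441 0.1667 0.066 ]
hole px 357.0 240.0 352 362 237 243 [0.63049345 0.17115061 0.066     ]
69.31159185418231 0.2344050100481823
69.42864537595288 0.23492698868507117
```

>>> play_rows(
  translation=[
    [-0.015,-0.037,0.0],
    [-0.015,-0.037,0.0],
    [-0.015,-0.037,0.0],
    [-0.015,-0.037,0],
    [-0.015,-0.037,0],
    [-0.015,-0.037,0],
    [-0.015,-0.037,0],
    [-0.015,-0.037,0],
    [-0.015,-0.037,0],
    [-0.015,-0.037,0],
    [0,0,0],
    [0,0,0],
  ],
  delta_rot=[
    [0,0,0],
    [0,0,0],
    [0,0,0],
    [0,0,0],
    [0,0,0],
    [0,0,0],
    [0,0,0],
    [0,0,0],
    [0,0,0],
    [0,0,0],
    [0,0,0],
    [0,0,0],
  ],
  grip=[1,1,1,1,1,1,1,1,1,1,1,1],
)

```text
clock: 4.05
tool_pos: [0.5643, -0.2559, 0.3297]
eef_rot: [0.208, 0.978, 0.001, -0.0]
contact_force: [-0.6, 0.1, -0.3]
opening: 1.001
finger_force: 0.0
```

```bash
python3 - <<'E'
from h import *
c=r.get_calibration("wrist");im=r.snapshot("wrist");cv2.imwrite("pics/w2.png",im)
import pickle;pickle.dump(c,open("w2.pkl","wb"))
for t in ["rod","stand"]:
    print(t,[(np.round(d["point"],4).tolist(),round(d["confidence"],2),np.round(proj(c,d["point"]))) for d in r.look_for("wrist",t)][:3])
E
```

```text
rod [([0.5921, -0.275, 0.0966], 0.75, array([307., 247.]))]
stand [([0.5832, -0.2743, 0.0367], 0.79, array([305., 223.]))]
```

View pics/w2.png

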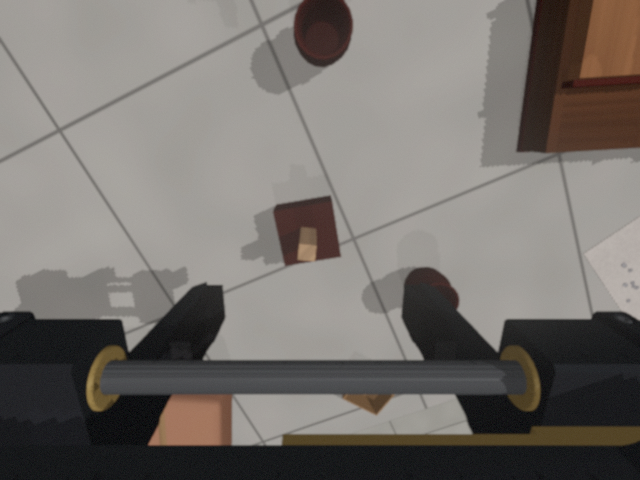

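The stand is at about (307,231), and the handle top at about (307,255). I'll zoom in.

```bash
python3 - <<'E'
import cv2
im=cv2.imread("pics/w2.png")[190:275,260:355];cv2.imwrite("pics/w2c.png",cv2.convertScaleAbs(cv2.resize(im,None,fx=7,fy=7,interpolation=cv2.INTER_CUBIC),alpha=1.5))
E
```

```text
(no output)
```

View pics/w2c.png

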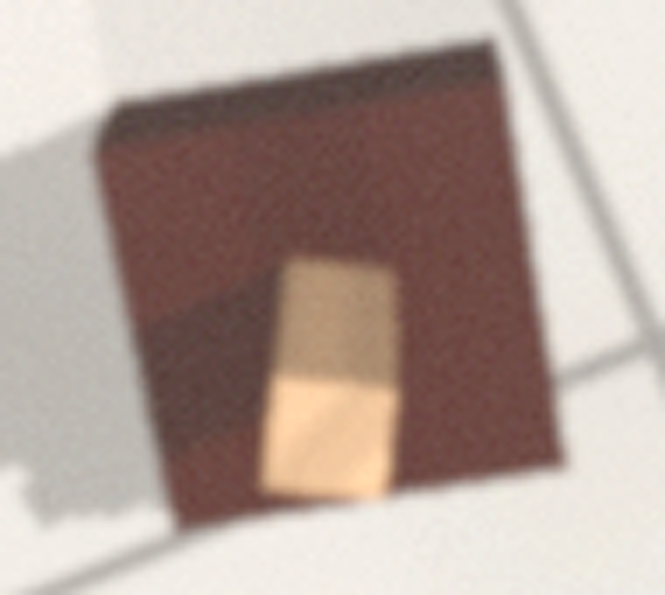

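The handle's top face has crop corners (272,375), (399,387), (386,500), (262,489), and its back base edge runs (283,258)–(396,268). It is turned relative to the stand.

```bash
python3 - <<'E'
from h import *
import pickle;c=pickle.load(open("w2.pkl","rb"))
f=lambda q,z:unproj(c,(q[0]/7+260-.43,q[1]/7+190-.43),z)
P=np.array([f(q,.096) for q in [(272,375),(399,387),(386,500),(262,489)]])
ctr=P.mean(0);print(P.round(4),ctr)
for a,b in((0,1),(1,2),(2,3),(3,0)): d=P[b]-P[a];print(np.degrees(np.arctan2(d[1],d[0]))%90,np.linalg.norm(d))
B=np.array([f(q,.036) for q in [(283,258),(396,268)]]);d=B[1]-B[0];print(B,np.degrees(np.arctan2(d[1],d[0])),np.linalg.norm(d))
S=np.array([f(q,.036) for q in [(98,155),(500,88),(563,465),(180,528)]]);print("stand",S.mean(0))
n=c
cal=np.array(c["eye"]);print(cal)
go([ctr[0],ctr[1],.25],60)
E
```

```text
[[ 0.5852 -0.2809  0.096 ]
 [ 0.5943 -0.2649  0.096 ]
 [ 0.6096 -0.2738  0.096 ]
 [ 0.6006 -0.2896  0.096 ]] [ 0.59741344 -0.27728817  0.096     ]
60.22664825035037 0.01834362663613312
60.00653333187809 0.01766750756341881
60.481161328958834 0.018196576217685643
60.482829152003234 0.017748385181932388
[[ 0.5853753  -0.28155199  0.036     ]
 [ 0.59472202 -0.26490848  0.036     ]] 60.68215466104839 0.019088424345480547
stand [ 0.59801222 -0.27760358  0.036     ]
[ 0.48839767 -0.22225783  0.41151851]
shift mm [-39.   -6.5  79.9]
tool y heading 66.08
turn about tool z 6.08
tilt corr rotvec deg [ 0.06 -0.01  0.  ]
```

>>> play_rows(
  translation=[
    [-0.0195,-0.0033,0.01],
    [-0.0195,-0.0033,0.03],
    [0,0,0.05],
    [0,0,0.05],
    [0,0,0.01],
    [0,0,0],
    [0,0,0],
  ],
  delta_rot=[
    [0,0,0],
    [0,0,0],
    [0,0,5.8],
    [0,0,0],
    [0,0,0],
    [0,0,0],
    [0,0,0],
  ],
  grip=[1,1,1,0.4,0.4,0.4,0.4],
  squeeze=40,
)

```text
clock: 5.08
tool_pos: [0.5982, -0.28, 0.1821]
eef_rot: [0.258, 0.966, -0.0, 0.002]
contact_force: [0.5, -0.2, 0.8]
opening: 0.701
finger_force: 0.0
```

```bash
python3 - <<'E'
from h import *
go([.5977,-.2775,.111],60.3)
E
```

```text
shift mm [ 2.   1.8 71.1]
tool y heading 60.1
turn about tool z -0.2
tilt corr rotvec deg [ 0.05  0.24 -0.  ]
```

>>> play_rows(
  translation=[
    [0.001,0.001,0.02],
    [0.001,0.001,0.025],
    [0,0,0.02],
    [0,0,0.006],
    [0,0,0],
    [0,0,0],
    [0,0,0],
    [0,0,0],
    [0,0,0],
    [0,0,0],
  ],
  delta_rot=[
    [0,0,0],
    [0,0.2,0],
    [0,0,0],
    [0,0,0],
    [0,0,0],
    [0,0,0],
    [0,0,0],
    [0,0,0],
    [0,0,0],
    [0,0,0],
  ],
  grip=[0.4,0.4,0.4,0.4,0.4,-1,-1,-1,-1,-1],
  squeeze=40,
)

```text
clock: 6.32
tool_pos: [0.596, -0.277, 0.1088]
eef_rot: [0.258, 0.966, 0.001, -0.002]
contact_force: [0.1, -0.8, 0.7]
opening: 0.199
finger_force: 40.0
```

```bash
python3 - <<'E'
from h import *
go([.5977,-.2775,.111],60.3)
s=r.get_state();print(s["contact_force"],s["opening"]*88,s["finger_force"])
E
```

```text
shift mm [-1.7  0.4 -2.3]
tool y heading 60.09
turn about tool z -0.21
tilt corr rotvec deg [ 0.01 -0.2   0.  ]
[ 0.12896914 -0.79195761  0.68654606] 17.492498457833065 40.00012247823179
```

>>> play_rows(
  translation=[
    [0,0,-0.02],
    [0,0,-0.03],
    [0,0,-0.04],
    [0,0,-0.04],
    [0,0,0],
    [0,0,0],
  ],
  delta_rot=[
    [0,0,0],
    [0,0,0],
    [0,0,0],
    [0,-0.2,-4.6],
    [0,0,-4.7],
    [0,0,0],
  ],
  grip=[-1,-1,-1,-1,-1,-1],
)

```text
clock: 7.08
tool_pos: [0.5962, -0.2774, 0.2402]
eef_rot: [0.179, 0.984, -0.0, 0.001]
contact_force: [-0.3, 0.2, -1.0]
opening: 0.199
finger_force: 40.0
```

```bash
python3 - <<'E'
from h import *
go([.5455,.138,.215],69.4)
E
```

```text
shift mm [194.1 370.7  25.1]
tool y heading 69.33
turn about tool z -0.07
tilt corr rotvec deg [ 0.01  0.07 -0.  ]
```

>>> play_rows(
  translation=[
    [0.0196,0.037,0],
    [0.0196,0.037,0],
    [0.0196,0.037,0],
    [0.0196,0.037,0],
    [0.0196,0.037,0],
    [0.0196,0.037,0],
    [0.0196,0.037,0],
    [0.0196,0.037,0],
    [0.0196,0.037,0],
    [0.0196,0.037,0.01],
    [0,0,0.015],
    [0,0,0],
    [0,0,0],
  ],
  delta_rot=[
    [0,0,0],
    [0,0,0],
    [0,0,0],
    [0,0,0],
    [0,0,0],
    [0,0,0],
    [0,0,0],
    [0,0,0],
    [0,0,0],
    [0,0,0],
    [0,0,0],
    [0,0,0],
    [0,0,0],
  ],
  grip=[-1,-1,-1,-1,-1,-1,-1,-1,-1,-1,-1,-1,-1],
)

```text
clock: 8.7
tool_pos: [0.5435, 0.1362, 0.2138]
eef_rot: [0.18, 0.984, -0.001, 0.0]
contact_force: [0.1, 0.6, -1.1]
opening: 0.199
finger_force: 40.0
```

```bash
python3 - <<'E'
from h import *
import pickle
c=r.get_calibration("wrist");s=r.get_state();im=r.snapshot("wrist");pickle.dump((c,s["tool_pos"],s["eef_rot"]),open("w3.pkl","wb"))
cv2.imwrite("pics/w3.png",im)
tc=r.get_calibration("top");ti=r.snapshot("top");cv2.imwrite("pics/t3.png",ti)
M=R.from_quat(s["eef_rot"]).as_matrix()
tip=s["tool_pos"]+M@[-.0017,0,.1028];print("exp tip",tip,proj(c,tip),"eye",proj(c,[.5455,.138,.066]))
go([.5455,.138,.215],69.4)
u,v=map(int,proj(c,tip))
cv2.imwrite("pics/w3c.png",cv2.convertScaleAbs(cv2.resize(im[v-80:v+70,u-100:u+100],None,fx=4,fy=4,interpolation=cv2.INTER_CUBIC),alpha=1.5));print(u-100,v-80)
E
```

```text
exp tip [0.54504042 0.13550578 0.11102715] [313.01719952 272.67323687] eye [316.47424412 246.34337438]
shift mm [-1.3  1.9 -0.8]
tool y heading 69.24
turn about tool z -0.16
tilt corr rotvec deg [-0.    0.05  0.  ]
213 192
```

View pics/w3c.png

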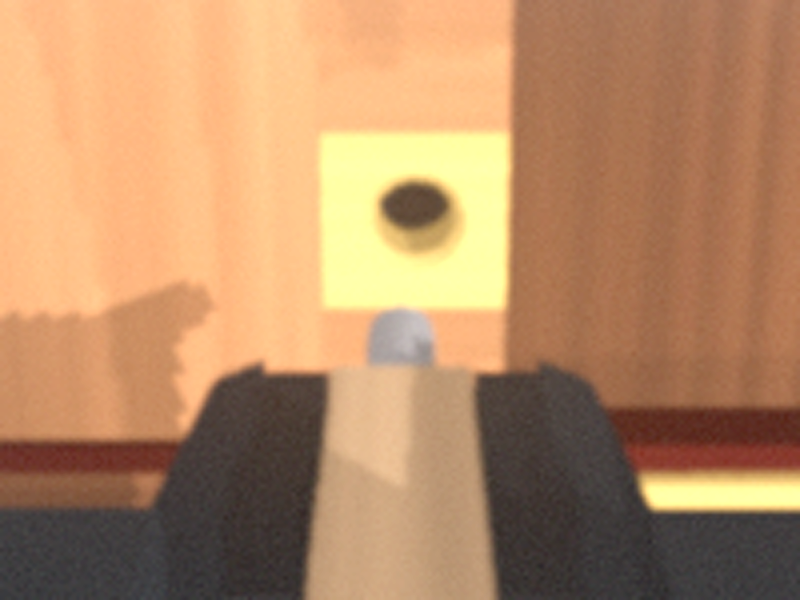

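Plate corners are at crop (318,132), (512,130), (505,310), (322,310), and the mouth centre is at about (420,217). The rod axis is at u≈401 with its end at v≈308.

```bash
python3 - <<'E'
from h import *
import pickle;c,p,q=pickle.load(open("w3.pkl","rb"))
M=R.from_quat(q).as_matrix()
f=lambda u,v:(u/4+213-.4,v/4+192-.4)
P=np.array([unproj(c,f(*k),.066) for k in [(318,132),(512,130),(505,310),(322,310)]]);print(P.mean(0),unproj(c,f(420,217),.066))
d=P[1]-P[0];print(np.linalg.norm(np.diff(P,axis=0),axis=1))
for dx in (0,.003,.004,.005):
  print(dx,proj(c,p+M@[-.0017+dx,0,.1028]),"obs",f(401,308))
eye=(P.mean(0)+unproj(c,f(420,217),.066))/2
tip=p+M@[-.0017,0,.1028]
print("tip->eye tool mm",(M.T@(eye-tip))*1000)
E
```

```text
[0.54606628 0.13753461 0.066     ] [0.54543238 0.13890819 0.066     ]
[0.03483719 0.03522009 0.03438207]
0 [313.01719952 272.67323687] obs (312.85, 268.6)
0.003 [313.01483535 268.12867824] obs (312.85, 268.6)
0.004 [313.01404235 266.60430756] obs (312.85, 268.6)
0.005 [313.01324687 265.07513984] obs (312.85, 268.6)
tip->eye tool mm [ 0.3168834   2.84203532 45.02380953]
```

>>> play_rows(
  translation=[
    [0.0008,0.0028,0.01],
    [0,0,0.015],
    [0,0,0.012],
    [0,0,0],
    [0,0,0],
  ],
  delta_rot=[
    [0,0,0],
    [0,0,0],
    [0,0,0],
    [0,0,0],
    [0,0,0],
  ],
  grip=[-1,-1,-1,-1,-1],
)

```text
clock: 9.43
tool_pos: [0.5435, 0.1411, 0.1767]
eef_rot: [0.179, 0.984, 0.0, 0.0]
contact_force: [0.5, -0.4, -0.9]
opening: 0.199
finger_force: 40.0
```

```bash
python3 - <<'E'
from h import *
s=r.get_state();M=R.from_quat(s["eef_rot"]).as_matrix()
tip=s["tool_pos"]+M@[-.0022,0,.1028]
print(tip,"to eye mm",M.T@(np.array([.5457,.1382,.066])-tip)*1000,s["contact_force"])
E
```

```text
[0.54551843 0.1403031  0.07388047] to eye mm [-0.9100466  -1.90589677  7.88017748] [ 0.54476378 -0.42409129 -0.90183456]
```

>>> play_rows(
  translation=[
    [-0.0005,-0.0015,0],
    [0,0,0],
    [0,0,0.004],
    [0,0,0.004],
    [0,0,0.004],
    [0,0,0.003],
    [0,0,0],
  ],
  delta_rot=[
    [0,0,0],
    [0,0,0],
    [0,0,0],
    [0,0,0],
    [0,0,0],
    [0,0,0],
    [0,0,0],
  ],
  grip=[-1,-1,-1,-1,-1,-1,-1],
)

```text
clock: 10.3
tool_pos: [0.5431, 0.1394, 0.1614]
eef_rot: [0.179, 0.984, -0.0, -0.0]
contact_force: [0.9, -0.8, -1.0]
opening: 0.202
finger_force: 40.0
```

```bash
python3 - <<'E'
from h import *
s=r.get_state();M=R.from_quat(s["eef_rot"]).as_matrix()
tip=s["tool_pos"]+M@[-.0022,0,.1028]
print(tip,"to eye mm",M.T@(np.array([.5457,.1382,.066])-tip)*1000,s["contact_force"],s["moment"])
E
```

```text
[0.54514993 0.13866691 0.05862126] to eye mm [-0.67564075 -0.24469532 -7.37902181] [ 0.85076382 -0.82155616 -1.0131674 ] [0.06027102 0.08043616 0.00336787]
```

>>> play_rows(
  translation=[
    [0,0,0.003],
    [0,0,0],
    [0,0.0015,0],
    [0,0.0015,0],
    [0,0.0015,0],
    [0,0.001,0],
    [0,0,0],
    [0,0,0],
  ],
  delta_rot=[
    [0,0,0],
    [0,0,0],
    [0,0,0],
    [0,0,0],
    [0,0,0],
    [0,0,0],
    [0,0,0],
    [0,0,0],
  ],
  grip=[-1,-1,-1,-1,-1,-1,-1,-1],
)

```text
clock: 11.3
tool_pos: [0.5452, 0.1442, 0.1587]
eef_rot: [0.179, 0.984, -0.0, -0.0]
contact_force: [-0.8, -4.2, 1.0]
opening: 0.201
finger_force: 40.0
```

```bash
cat > st.py <<'E'
from h import *
s=r.get_state();M=R.from_quat(s["eef_rot"]).as_matrix()
tip=s["tool_pos"]+M@[-.0022,0,.1028]
print(s["clock"],"tip from shut eye (tool mm)",(-M.T@(np.array([.5457,.1382,.066])-tip)*1000).round(1),"F tool",(M.T@s["contact_force"]).round(2),"M",(M.T@s["moment"]).round(3), s["finger_force"], "rot", (R.from_quat(s["eef_rot"])).as_quat().round(4))
E
python3 st.py
```

```text
11.3 tip from shut eye (tool mm) [ 0.4  5.4 10.1] F tool [-0.76 -4.21 -1.01] M [ 1.027 -0.194 -0.035] 40.00022686086595 rot [ 1.790e-01  9.838e-01 -2.000e-04 -0.000e+00]
```

>>> play_rows(
  translation=[
    [0,0.001,0],
    [0,0.001,0],
    [0,0,0],
    [0,0,0],
  ],
  delta_rot=[
    [0,0,0],
    [0,0,0],
    [0,0,0],
    [0,0,0],
  ],
  grip=[-1,-1,-1,-1],
)

```text
clock: 11.8
tool_pos: [0.5461, 0.1466, 0.1588]
eef_rot: [0.179, 0.984, 0.0, 0.0]
contact_force: [-1.2, -3.5, -1.4]
opening: 0.204
finger_force: 40.0
```

```bash
python3 st.py
```

```text
11.8 tip from shut eye (tool mm) [ 0.4  8.1 10.1] F tool [-0.14 -3.66  1.37] M [ 0.942 -0.237 -0.001] 40.000050673261285 rot [1.789e-01 9.839e-01 2.000e-04 1.000e-04]
```

>>> play_rows(
  translation=[
    [0,0.001,0],
    [0,0.001,0],
    [0,0,0],
    [0,0,0],
  ],
  delta_rot=[
    [0,0,0],
    [0,0,0],
    [0,0,0],
    [0,0,0],
  ],
  grip=[-1,-1,-1,-1],
)

```text
clock: 12.3
tool_pos: [0.5464, 0.1474, 0.1587]
eef_rot: [0.179, 0.984, -0.001, -0.0]
contact_force: [-1.9, -6.2, 1.1]
opening: 0.199
finger_force: 40.0
```

```bash
python3 st.py
```

```text
12.3 tip from shut eye (tool mm) [ 0.4  8.7 10.1] F tool [-0.45 -6.51 -1.05] M [ 1.401 -0.273  0.033] 40.00048049725592 rot [ 1.792e-01  9.838e-01 -8.000e-04 -3.000e-04]
```

>>> play_rows(
  translation=[
    [0,0.001,0],
    [0,0.001,0],
    [0,0,0],
    [0,0,0],
  ],
  delta_rot=[
    [0,0,0],
    [0,0,0],
    [0,0,0],
    [0,0,0],
  ],
  grip=[-1,-1,-1,-1],
)

```text
clock: 12.8
tool_pos: [0.5466, 0.1479, 0.1586]
eef_rot: [0.18, 0.984, -0.002, -0.001]
contact_force: [-2.5, -8.0, 1.7]
opening: 0.199
finger_force: 40.0
```

```bash
python3 st.py
```

```text
12.8 tip from shut eye (tool mm) [ 0.5  9.  10.1] F tool [-0.5  -8.33 -1.62] M [ 2.009 -0.266  0.046] 40.00105465762317 rot [ 1.797e-01  9.837e-01 -2.000e-03 -8.000e-04]
```

The cover stops hard at about 6 mm while the force rises, so it is caught. I'll ease it back shut, lift out and go to the catch.

>>> play_rows(
  translation=[
    [0,-0.003,0],
    [0,-0.003,0],
    [0,-0.003,0],
    [0,-0.0025,0],
    [0,0,0],
    [0,0,-0.01],
    [0,0,-0.02],
    [-0.035,0.031,-0.005],
    [-0.035,0.031,0],
    [0,0,0],
    [0,0,0],
  ],
  delta_rot=[
    [0,0,0],
    [0,0,0],
    [0,0,0],
    [0,0,0],
    [0,0,0],
    [0,0,0],
    [0,0,0],
    [0,0,0],
    [0,0,0],
    [0,0,0],
    [0,0,0],
  ],
  grip=[-1,-1,-1,-1,-1,-1,-1,-1,-1,-1,-1],
)

```text
clock: 14.18
tool_pos: [0.6298, 0.1729, 0.1938]
eef_rot: [0.179, 0.984, -0.0, -0.001]
contact_force: [-0.8, 0.3, -0.7]
opening: 0.203
finger_force: 40.0
```

```bash
python3 st.py; python3 - <<'E'
from h import *
import pickle
c=r.get_calibration("wrist");s=r.get_state();im=r.snapshot("wrist");pickle.dump((c,s["tool_pos"],s["eef_rot"]),open("w4.pkl","wb"))
M=R.from_quat(s["eef_rot"]).as_matrix()
tip=s["tool_pos"]+M@[-.0022,0,.1028]
u,v=map(int,proj(c,tip));print(u-100,v-100,proj(c,tip),tip)
cv2.imwrite("pics/w4c.png",cv2.convertScaleAbs(cv2.resize(im[v-100:v+50,u-100:u+100],None,fx=4,fy=4,interpolation=cv2.INTER_CUBIC),alpha=1.5))
E
```

```text
14.175 tip from shut eye (tool mm) [-68.6  62.  -25.1] F tool [ 0.85 -0.01  0.65] M [0.034 0.039 0.001] 39.99980013817549 rot [ 1.787e-01  9.839e-01 -1.000e-04 -6.000e-04]
213 173 [313.00905236 273.35878795] [0.63171176 0.17210809 0.09100508]
```

View pics/w4c.png

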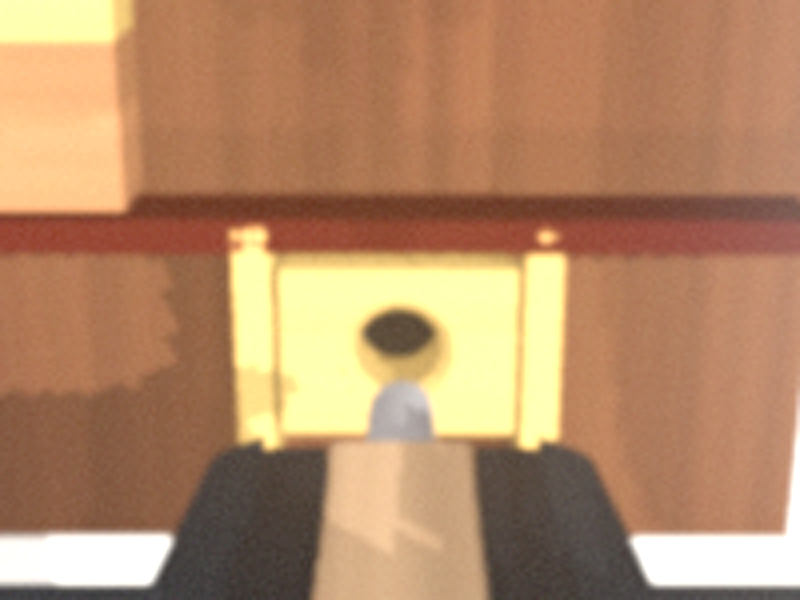

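The catch hole is at crop (403,347), and the block corners at (277,267), (521,267), (518,437), (278,437). The rod axis is at u≈401 with its end at v≈380.

```bash
python3 - <<'E'
from h import *
import pickle;c,p,q=pickle.load(open("w4.pkl","rb"))
M=R.from_quat(q).as_matrix();f=lambda u,v:(u/4+213-.4,v/4+173-.4)
P=np.array([unproj(c,f(*k),.066) for k in [(277,267),(521,267),(518,437),(278,437)]])
tip=p+M@[-.0022,0,.1028]
print("block",M.T@(P.mean(0)-tip)*1000,"mouth",M.T@(unproj(c,f(403,347),.066)-tip)*1000,np.linalg.norm(np.diff(P,axis=0),axis=1))
print(proj(c,tip+M@[.0035,0,0]),"obs",f(401,380))
E
```

```text
block [-2.38402989 -0.53323611 25.00257609] mouth [-1.12975493  0.23511514 25.00372903] [0.0406037  0.03122381 0.04170727]
[313.00632905 268.06088518] obs (312.85, 267.6)
```

>>> play_rows(
  translation=[
    [-0.0013,0,0.008],
    [0,0,0.008],
    [0,0,0.005],
    [0,0,0.004],
    [0,0,0.004],
    [0,0,0.004],
    [0,0,0.002],
    [0,0,0],
  ],
  delta_rot=[
    [0,0,0],
    [0,0,0],
    [0,0,0],
    [0,0,0],
    [0,0,0],
    [0,0,0],
    [0,0,0],
    [0,0,0],
  ],
  grip=[-1,-1,-1,-1,-1,-1,-1,-1],
)

```text
clock: 15.22
tool_pos: [0.6318, 0.1724, 0.1587]
eef_rot: [0.179, 0.984, 0.0, -0.0]
contact_force: [-0.3, -0.4, -0.7]
opening: 0.196
finger_force: 40.0
```

```bash
python3 st.py
```

```text
15.225 tip from shut eye (tool mm) [-70.8  62.3  10.1] F tool [ 0.16 -0.48  0.66] M [-0.    -0.02  -0.015] 39.99979748390615 rot [ 1.789e-01  9.839e-01  0.000e+00 -1.000e-04]
```

In. Slide the catch across (tool -x).

>>> play_rows(
  translation=[
    [-0.003,0,0],
    [-0.003,0,0],
    [-0.003,0,0],
    [-0.003,0,0],
    [-0.003,0,0],
    [-0.003,0,0],
    [-0.003,0,0],
    [-0.002,0,0],
    [-0.002,0,0],
    [0,0,0],
    [0,0,0],
  ],
  delta_rot=[
    [0,0,0],
    [0,0,0],
    [0,0,0],
    [0,0,0],
    [0,0,0],
    [0,0,0],
    [0,0,0],
    [0,0,0],
    [0,0,0],
    [0,0,0],
    [0,0,0],
  ],
  grip=[-1,-1,-1,-1,-1,-1,-1,-1,-1,-1,-1],
)

```text
clock: 16.6
tool_pos: [0.6555, 0.1634, 0.1588]
eef_rot: [0.179, 0.984, 0.0, 0.0]
contact_force: [-0.6, 0.2, -0.4]
opening: 0.205
finger_force: 40.0
```

```bash
python3 st.py
```

```text
16.6 tip from shut eye (tool mm) [-96.2  62.3  10.1] F tool [ 0.65 -0.08  0.37] M [ 0.101  0.131 -0.027] 39.99978555366397 rot [1.789e-01 9.839e-01 1.000e-04 3.000e-04]
```

>>> play_rows(
  translation=[
    [-0.002,0,0],
    [-0.001,0,0],
    [-0.001,0,0],
    [0,0,0],
    [0,0,0],
  ],
  delta_rot=[
    [0,0,0],
    [0,0,0],
    [0,0,0],
    [0,0,0],
    [0,0,0],
  ],
  grip=[-1,-1,-1,-1,-1],
)

```text
clock: 17.23
tool_pos: [0.6571, 0.1628, 0.1584]
eef_rot: [0.179, 0.984, -0.0, -0.002]
contact_force: [-5.8, 0.6, 2.6]
opening: 0.2
finger_force: 40.0
```

```bash
python3 st.py
```

```text
17.225 tip from shut eye (tool mm) [-97.5  62.1   9.9] F tool [ 5.65 -1.51 -2.6 ] M [ 0.375  1.419 -0.01 ] 40.00036362558603 rot [ 1.785e-01  9.839e-01 -2.000e-04 -2.100e-03]
```

The catch reached its end stop. Back off, lift and return above the cover's eyelet.

>>> play_rows(
  translation=[
    [0.003,0,0],
    [0.002,0,0],
    [0,0,-0.01],
    [0,0,-0.02],
    [0.03,-0.02,-0.005],
    [0.035,-0.022,0],
    [0.03,-0.02,0],
    [0,0,0],
    [0,0,0],
    [0,0,0],
  ],
  delta_rot=[
    [0,0,0],
    [0,0,0],
    [0,0,0],
    [0,0,0],
    [0,0,0],
    [0,0,0],
    [0,0,0],
    [0,0,0],
    [0,0,0],
    [0,0,0],
  ],
  grip=[-1,-1,-1,-1,-1,-1,-1,-1,-1,-1],
)

```text
clock: 18.48
tool_pos: [0.5452, 0.1398, 0.1943]
eef_rot: [0.179, 0.984, 0.001, 0.001]
contact_force: [-0.3, 0.4, -1.1]
opening: 0.199
finger_force: 40.0
```

```bash
python3 st.py; python3 - <<'E'
from h import *
import pickle
c=r.get_calibration("wrist");s=r.get_state();im=r.snapshot("wrist");pickle.dump((c,s["tool_pos"],s["eef_rot"]),open("w5.pkl","wb"))
cv2.imwrite("pics/w5c.png",cv2.convertScaleAbs(cv2.resize(im[150:300,213:413],None,fx=4,fy=4,interpolation=cv2.INTER_CUBIC),alpha=1.5))
E
```

```text
18.475 tip from shut eye (tool mm) [ -1.4   1.6 -25.5] F tool [0.38 0.24 1.14] M [-0.067 -0.007 -0.034] 39.99984344467521 rot [1.791e-01 9.838e-01 8.000e-04 1.200e-03]
```

View pics/w5c.png

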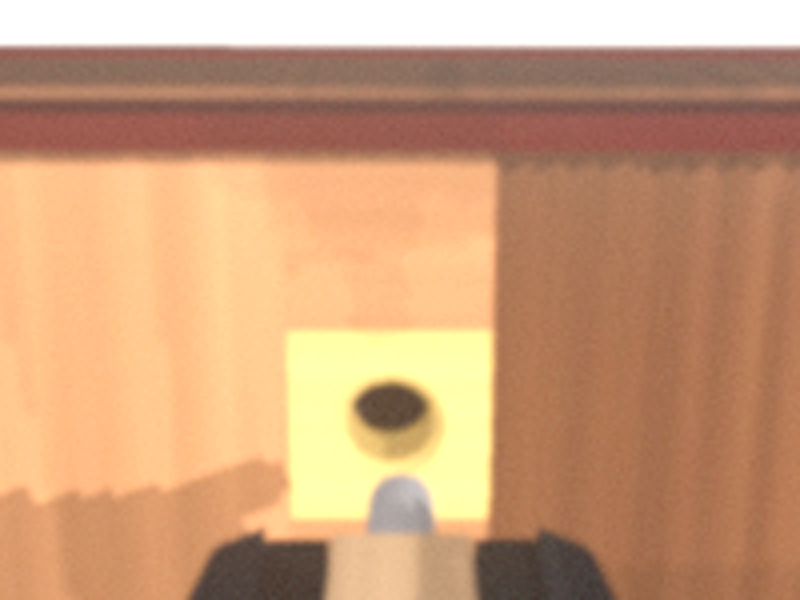

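The mouth is at crop (396,421) and the rod axis at u≈401. The cover is shut. I'll correct and insert.

>>> play_rows(
  translation=[
    [0.001,-0.0013,0.008],
    [0,0,0.008],
    [0,0,0.005],
    [0,0,0.004],
    [0,0,0.004],
    [0,0,0.004],
    [0,0,0.002],
    [0,0,0],
  ],
  delta_rot=[
    [0,0,0],
    [0,0,0],
    [0,0,0],
    [0,0,0],
    [0,0,0],
    [0,0,0],
    [0,0,0],
    [0,0,0],
  ],
  grip=[-1,-1,-1,-1,-1,-1,-1,-1],
  squeeze=50,
)

```text
clock: 19.52
tool_pos: [0.5422, 0.1385, 0.1587]
eef_rot: [0.179, 0.984, 0.0, -0.0]
contact_force: [-1.1, 0.8, -0.9]
opening: 0.202
finger_force: 50.0
```

```bash
python3 st.py
```

```text
19.525 tip from shut eye (tool mm) [ 1.2 -1.  10.1] F tool [1.25 0.34 0.89] M [-0.002  0.008  0.008] 49.99978641048074 rot [ 1.788e-01  9.839e-01  1.000e-04 -0.000e+00]
```

>>> play_rows(
  translation=[
    [-0.0005,0.002,0],
    [-0.0005,0.003,0],
    [0,0.004,0],
    [0,0.004,0],
    [0,0.004,0],
    [0,0.004,0],
    [0,0.004,0],
    [0,0.004,0],
    [0,0.004,0],
    [0,0.004,0],
    [0,0.004,0],
    [0,0.004,0],
    [0,0.004,0],
    [0,0,0],
    [0,0,0],
  ],
  delta_rot=[
    [0,0,0],
    [0,0,0],
    [0,0,0],
    [0,0,0],
    [0,0,0],
    [0,0,0],
    [0,0,0],
    [0,0,0],
    [0,0,0],
    [0,0,0],
    [0,0,0],
    [0,0,0],
    [0,0,0],
    [0,0,0],
    [0,0,0],
  ],
  grip=[-1,-1,-1,-1,-1,-1,-1,-1,-1,-1,-1,-1,-1,-1,-1],
)

```text
clock: 21.4
tool_pos: [0.5605, 0.1841, 0.1587]
eef_rot: [0.179, 0.984, 0.0, 0.0]
contact_force: [-0.7, -4.8, 0.5]
opening: 0.196
finger_force: 50.0
```

```bash
python3 st.py
```

```text
21.4 tip from shut eye (tool mm) [ 0.1 48.2 10.1] F tool [-0.99 -4.74 -0.52] M [ 1.084 -0.188 -0.025] 50.000271555036306 rot [1.788e-01 9.839e-01 1.000e-04 1.000e-04]
```

The cover is free. Continue.

>>> play_rows(
  translation=[
    [0,0.004,0],
    [0,0.004,0],
    [0,0.004,0],
    [0,0.004,0],
    [0,0.004,0],
    [0,0.004,0],
    [0,0.004,0],
    [0,0.004,0],
    [0,0.004,0],
    [0,0.003,0],
    [0,0.002,0],
    [0,0,0],
    [0,0,0],
    [0,0,0],
  ],
  delta_rot=[
    [0,0,0],
    [0,0,0],
    [0,0,0],
    [0,0,0],
    [0,0,0],
    [0,0,0],
    [0,0,0],
    [0,0,0],
    [0,0,0],
    [0,0,0],
    [0,0,0],
    [0,0,0],
    [0,0,0],
    [0,0,0],
  ],
  grip=[-1,-1,-1,-1,-1,-1,-1,-1,-1,-1,-1,-1,-1,-1],
)

```text
clock: 23.15
tool_pos: [0.5745, 0.2211, 0.1587]
eef_rot: [0.179, 0.984, -0.001, -0.0]
contact_force: [-1.7, -6.9, 1.6]
opening: 0.203
finger_force: 50.0
```

```bash
python3 st.py
```

```text
23.15 tip from shut eye (tool mm) [ 0.1 87.5  9.9] F tool [-0.85 -7.   -1.63] M [ 1.691 -0.195 -0.045] 50.00099929980934 rot [ 1.792e-01  9.838e-01 -1.100e-03 -3.000e-04]
```

>>> play_rows(
  translation=[
    [0,0.002,0],
    [0,0.002,0],
    [0,0.002,0],
    [0,0,0],
    [0,0,0],
    [0,0,0],
    [0,0,0],
  ],
  delta_rot=[
    [0,0,0],
    [0,0,0],
    [0,0,0],
    [0,0,0],
    [0,0,0],
    [0,0,0],
    [0,0,0],
  ],
  grip=[-1,-1,-1,-1,-1,-1,-1],
)

```text
clock: 24.02
tool_pos: [0.5764, 0.226, 0.1587]
eef_rot: [0.179, 0.984, -0.002, -0.001]
contact_force: [-2.8, -7.6, 4.0]
opening: 0.196
finger_force: 50.0
```

```bash
python3 st.py; python3 - <<'E'
from h import *
im=r.snapshot("wrist")
cv2.imwrite("pics/w6.png",im)
E
```

```text
24.025 tip from shut eye (tool mm) [ 0.1 92.6  9.8] F tool [-0.05 -8.16 -3.99] M [ 1.889 -0.158  0.045] 50.001422530040145 rot [ 1.794e-01  9.838e-01 -1.800e-03 -7.000e-04]
```

View pics/w6.png

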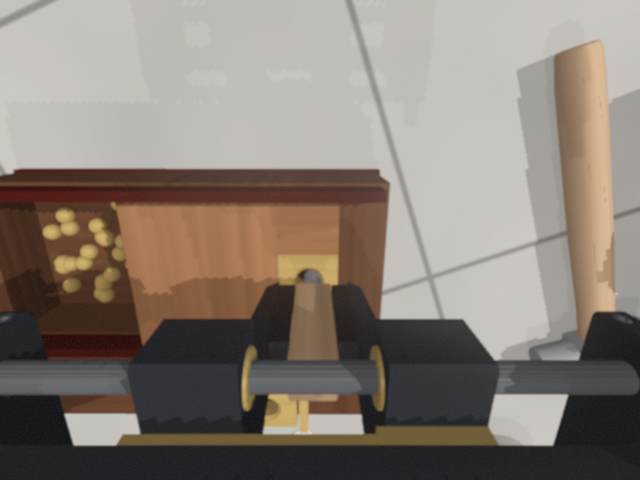

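The cover is drawn open: the pit shows on the left at (85,250), the rod is in the eyelet at (311,277) and the hammer is untouched. I'll hand in.

```bash
python3 -c "
from plant import r
print(r.finish_job())"
```

```text
the job is handed in; nothing more can be done
None
```

The job is handed in (no verdict was shown): the first tug found the cover caught, so I slid the catch to its other end stop, and the gripped rod now holds the cover about 90 mm open; I never touched the cups, hammer or carton.

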